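# Click the lid of a porcelain tea caddy home with the seating tool

## Task

One of the three tea caddies in the blue tray still has its wooden snap lid standing up crooked on its yellow neck. Take the green seating tool from its round grey mat, press it squarely and flat onto the middle of that lid until the lid clicks fully home and sits level (firmly, but without ramming it: the porcelain is fragile, and do not press with the gripper itself), then stand the tool upright, fully back on its mat, and let go. Leave the two closed caddies and everything else on the bench alone.

Things in the scene. Friction and masses are not known exactly. Their poses are not given: they have to be found in the camera images.
- tool_mid (a point): Centre of the seating tool, half-way up (45 mm above its underside), on its axis. The tool stands upright, 90 mm tall, 0.3 kg: a flat round pad of 76 mm diameter, 16 mm thick (green, black rubber below), and on it a light-wood handle of square section 32 x 32 mm, from 16 to 88 mm above the underside, with a brass button on top. z up along the handle, x and y square to its faces
- seat_tool: The same seating tool; this origin is the centre of its underside (the pressing face)
- cap: The crooked lid: flat wooden disc, 84 mm diameter, 22 mm thick; origin at the centre of its top face, z out of that face. It starts 10 mm too high (top 150 mm above the bench; 140 when home), a yellow neck showing below it, leaning 0.05 to 0.085 rad to some side. It rocks stiffly about this point and stays as left: a flat pad levels it (2 N at its edge), a poke in the middle does not
- cap_travel (a joint): How far the lid has gone straight down: 0 at the start, 0.010 m fully home. It snaps: resistance rises to about 12 N at about 2 mm, then vanishes by half-way (5 mm); from there the lid jumps home by itself, away from the pad, meets a hard stop at 10 mm and stays
- caddy_open: The caddy with the crooked lid: upright white porcelain cylinder with red stripes and blue bands, 80 mm diameter, 88 mm to its shoulder, held fast in the tray; origin at the centre of its foot, 30 mm above the bench
- caddy_b: A closed caddy, same body, lid already home and sealed with a red paper strip across it (lid top 140 mm above the bench), fixed; origin at the centre of its foot. The three caddies stand in a row 115 mm apart
- caddy_c: The other closed caddy, same as the first
- tray: Blue foam tray 250 x 380 x 30 mm, fixed; origin at the centre of its underside, its long side along y. The caddies stand along its near long side, two cups along its far side
- mat: Round dark-grey mat, 140 mm diameter, 4 mm thick, fixed to the bench; origin at the centre of its underside. The tool starts standing on it, up to 20 mm off centre
- cup_a: White teacup with red stripes, 64 mm across, 45 mm tall, standing on the tray's far side; origin at the centre of its foot. Leave alone
- cup_b: Second teacup on the tray, same kind. Leave alone
- cup_c: Third teacup, on the bench. Leave alone
- tape_roll: Roll of brown packing tape lying flat, 100 mm diameter, 48 mm tall; origin at the centre of its underside. Leave alone
- marker: Marker pen lying on the bench, 135 mm long along its x; origin at the middle of its underside. Leave alone
Mind the look-alikes: they are no part of the job. Leave any pink or turquoise look-alike of the seat_tool alone. Of the things that look like the mat, take the one that is farthest from the robot's base at the start.

How it is judged:
By the outcome, as a careful person would: the job done as asked, in the order asked, and still so for the second after the job is handed in, with the robot touching nothing.
It also fails if it takes over 45 s, if anything falls off the work surface, if the arm or the gripper's body presses on something with over 40 N, if the wrist force passes 120 N, or if a joint passes its speed limit or range.

## Robot

A 6-joint arm with a two-finger parallel gripper is mounted at the origin on the work surface. World frame = base frame: x ahead of the robot, y to its left, z up, the work surface at z = 0. Lengths are in m, angles in rad, forces in N, time in s.
With the tool pointing down it reaches from about 0.35 to 0.85 m from the base axis. Payload 8.1 kg.
Tool frame: the origin (TCP) lies between the finger pads; the fingertips stand 11 mm ahead of it and the grasp point (between the pads) lies 8 mm behind it; y points along the fingers, x is the direction in which the jaws open and shut, and the axes are right-handed (so a half turn about y gives the same grasp; the last joint's range is limited). The gripper opens to 93 mm and grips with 3 to 60 N. Pads are 15 mm wide; open, the fingers measure 128 mm over their backs; the gripper's body (75 mm by 188 mm) begins 65 mm behind the grasp point.
Start: joints at [1.217, 0.13, 1.488, -0, 1.523, -0.085], TCP at [0.159, 0.578, 0.23] pointing down, gripper open.
Joint ranges: [-2.96, 2.96], [-0.89, 2.26], [0.02, 2.5], [-1.34, 4.48], [0, 2.73], [-2.66, 2.66]. Speed limits (rad/s): [2.39, 2.39, 2.79, 3.14, 3.14, 3.14].

## Interface

Orientations are given as a rotation vector (axis times angle).
In Python, from plant import readout, optics, robot gives the robot as it stands.
- The arm moves only by the shell command python3 -m creep 'ROWS' [FORCE]. ROWS is JSON, a list that holds one entry, the list of rows, each a list of 7 numbers: the closure, from 0 (fully open) to 1 (shut), then the shift along the tool's x, y, z in cm, then the turn, a rotation vector about the tool's x, y, z in degrees. In form: [[[grip, x, y, z, wx, wy, wz], ...]]. A call has exactly 8 rows; each row shifts and turns the pose as measured when the row begins, along the tool's axes as they then stand; what a row does not reach is not made up. A row lasts 1/10 s, in which the tool goes at most 50 mm and 8.59 degrees, less where a joint would pass 70% of its speed; a pose out of reach is approached as far as the arm can. A call is refused whole if a number of a shift passes 5 or a number of a turn 8.59, either way. A call with a gripper value outside its range is refused whole. The fingers move at their own pace and stop on an object; FORCE is the grip in N (left out, the last holds). Time passes only in rows, so rows that do not move let the fingers close, or fill a call up. It gives the time, the measured TCP pose, the force and the opening at its end, in the units of the state.
- readout.read_state(): the state, without advancing time (a new reading comes with each control period).
- optics.read_camera(name): name is "scene" or "top" or "wrist"; returns a dict with "frame" (384x512x3 uint8, red, green, blue), "depth" (384x512 float32, m along the optical axis (not along the pixel's ray), 0 where there is no reading), "intrinsics" (3x3 intrinsics, pixels), "R" (3x3) and "t" (3): a world point X has camera coordinates R X + t. Camera axes: x right, y down, z forward; pixel columns grow to the right and rows downward; lengths in m; the calibration is good to about 2 mm. A picture is of the moment at which its call begins.
- robot.close_job(): hands the job in, once; it reports no verdict.
The state is a dict: "t": time; "q": joint angles; "dq": joint speeds; "joint_torque": joint torques, N m; "tool_pos": TCP position; "orientation": TCP orientation; "force": force on the tool from outside, world axes, zero at the start; "wrist_torque": the same for the moment, N m; "opening": finger opening in m.
Only numpy, scipy, OpenCV 4.12 (cv2) and the standard library are available. Lean on these libraries where they do the work, as an engineer would, in place of code of your own. Each camera call takes 0.05 s, during which the arm holds its last target. There are 200 camera calls.

## Working session

There is one attempt and no reset: what is moved stays moved. The work goes in short steps, Python scripts to look and compute and a shell command to move; the robot and the scene stay as the last step left them, time stands still between calls to the robot, and variables do not carry over. Pictures are saved under pics/ and viewed, about 8 in all and at most 12, crops included, and the job is handed in when it is done.

```bash
mkdir -p pics
cat > h.py <<'E'
import numpy as np, cv2
from plant import readout, optics, robot
from scipy.spatial.transform import Rotation as Ro
def cam(n):
    c=optics.read_camera(n); K,R,t=map(np.array,(c["intrinsics"],c["R"],c["t"]))
    d=c["depth"]; v,u=np.mgrid[:d.shape[0],:d.shape[1]]
    P=np.stack([(u-K[0,2])/K[0,0]*d,(v-K[1,2])/K[1,1]*d,d],-1)
    c["W"]=(P-t.ravel())@R   # world pts
    c["W"][d==0]=np.nan
    c["hsv"]=cv2.cvtColor(c["frame"],cv2.COLOR_RGB2HSV)
    return c
def ray(c,u,v,z):
    K,R,t=np.array(c["intrinsics"]),np.array(c["R"]),np.array(c["t"]).ravel()
    o=-R.T@t; r=R.T@np.linalg.solve(K,[u,v,1]); return o+r*(z-o[2])/r[2]
def save(img,name,s=1.0):
    cv2.imwrite("pics/"+name,cv2.resize(img[...,::-1],None,fx=s,fy=s))
E
python3 - <<'E'
from h import *
a=cam("top");b=cam("scene")
np.savez("a.npz",**a);np.savez("b.npz",**b)
save(a["frame"],"top.png",1.5);save(b["frame"],"scene.png",1.5)
s=readout.read_state();print(s)
for c in(a,b):print(-np.array(c["R"]).T@np.array(c["t"]).ravel(),c["intrinsics"][0])
E
```

```text
{'t': 0.1, 'q': array([ 1.21660886e+00,  1.31101983e-01,  1.48918199e+00,  2.76007127e-05,
        1.52298230e+00, -8.54189300e-02]), 'dq': array([-0.00123227, -0.00207282, -0.00149951, -0.00081962, -0.0009452 ,
        0.00107133]), 'joint_torque': array([ 1.19210625e-03, -5.61335027e+01, -4.93098736e+01,  7.70850666e-02,
        2.88598740e-02, -4.20089725e-05]), 'tool_pos': array([0.15913376, 0.57799829, 0.22867619]), 'orientation': array([-1.32533155, -1.00790055,  1.01027802]), 'force': array([-0.2446362 ,  0.61097063,  0.10172726]), 'wrist_torque': array([-0.01160957, -0.03895106, -0.05885313]), 'opening': 0.09319298760467806}
[ 0.2837518  -0.00475487  1.18601932] [415.60109026   0.         250.11379066]
[1.21916122 0.43790785 1.08294572] [441.87590353   0.         250.68936609]
```

View pics/top.png

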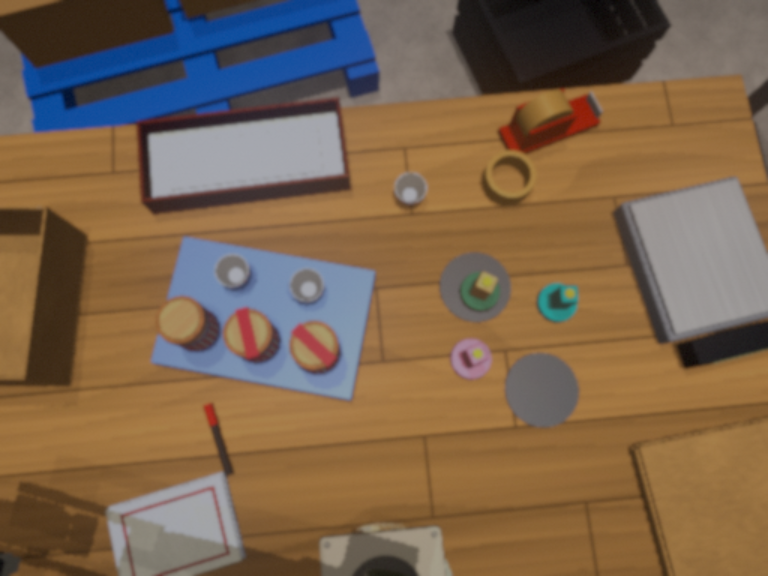

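View pics/scene.png

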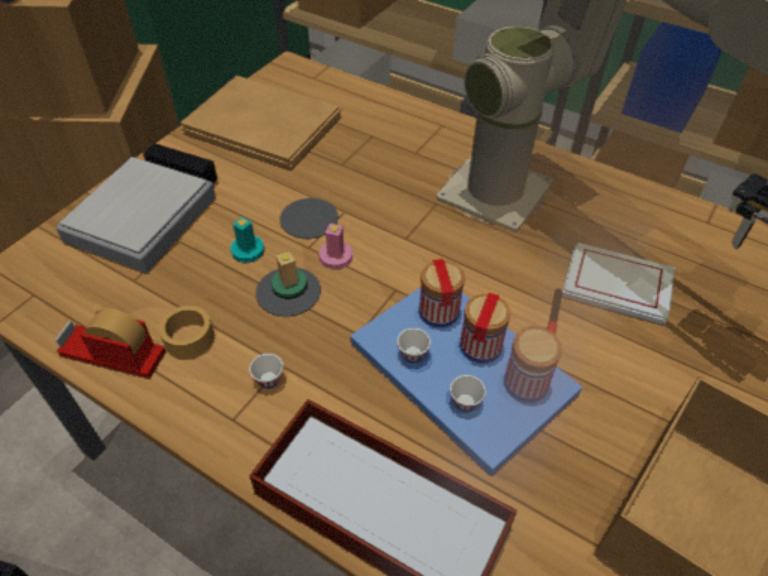

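Top view: the tool (green pad, about 480,288) stands on the far mat (475,287), and the unsealed lid is at (183,320). Pink (471,357) and turquoise (558,300) are the look-alikes. The near mat (541,388) is empty. The scene view agrees.

```bash
cat > m.py <<'E'
from h import *
for f in"ab":
    c=dict(np.load(f+".npz",allow_pickle=True)); W=c["W"];h=c["hsv"].astype(int);z=W[...,2]
    print("==",f)
    X,Y=W[...,0],W[...,1]
    near=(abs(X-.46)<.15)&(abs(Y+.15)<.15)
    for nm,m in [("green",(h[...,0]>50)&(h[...,0]<85)&(h[...,1]>90)&(h[...,2]>30)),("mat",(h[...,1]<60)&(h[...,2]<130)&(abs(z)<.015)&(X>.35)&(X<.65)&(Y<0)&(Y>-.3))]:
        m=m.astype(np.uint8);n,l,st,ce=cv2.connectedComponentsWithStats(m)
        for i in range(1,n):
            if st[i,4]>150:
                p=W[l==i];u=ce[i]
                hull=cv2.convexHull(np.argwhere(l==i)[:,::-1].astype(np.int32)); e=cv2.fitEllipse(hull)
                zz=.016+.004 if nm=="green" else .004
                print(nm,st[i],"med",np.nanmedian(p,0).round(4),"min",np.nanmin(p,0).round(3),"max",np.nanmax(p,0).round(3),"ell",ray(c,*e[0],zz).round(4))
    # handle
    # points above the pad near the tool
    m=(z>.05)&(z<.11)&(X>.3)&(X<.65)&(Y<-.03)&(Y>-.4)
    n,l,st,ce=cv2.connectedComponentsWithStats(m.astype(np.uint8))
    for i in range(1,n):
        if st[i,4]>15:
            p=W[l==i]; top=(l==i)&(z>.085)
            print("hi",st[i],"top med",np.nanmedian(W[top],0).round(4) if top.any() else 0,np.nanmean(c["frame"][l==i],0).round(),top.sum(), end=" ")
            if top.sum()>5:
                r=cv2.minAreaRect((W[top][:,:2]*1000).astype(np.float32));print(np.round(r[0],1),np.round(r[1],1),round(r[2],1))
    m=(z>.125)&(z<.17)&(X>.25)&(X<.65)&(Y>.0)&(Y<.45)
    n,l,st,ce=cv2.connectedComponentsWithStats(m.astype(np.uint8))
    for i in range(1,n):
        if st[i,4]>150:
            p=W[l==i]
            # keep top plane
            A=np.c_[p[:,:2]-p[:,:2].mean(0),np.ones(len(p))];k=np.ones(len(p),bool)
            for _ in range(8):
                s=np.linalg.lstsq(A[k],p[k,2],rcond=None)[0];r=p[:,2]-A@s;k=abs(r)<.004
            q=p[k];(cx,cy),d,_=cv2.fitEllipse(cv2.convexHull((q[:,:2]*1e4).astype(np.int32)))
            zc=s[2]+s[0]*(cx/1e4-p[:,0].mean())+s[1]*(cy/1e4-p[:,1].mean())
            print("lid c",round(cx/1e4,4),round(cy/1e4,4),"z",zc.round(4),"grad",s[:2].round(4),"dia",np.round(np.array(d)/10,1),k.sum(),np.std(r[k]).round(4))
s=readout.read_state();print(Ro.from_rotvec(s["orientation"]).as_matrix().round(3))
E
python3 m.py
python3 - <<'E'
from h import *
c=np.load("a.npz")["frame"][165:225,285:365];cv2.imwrite("pics/z1.png",cv2.resize(c[...,::-1],None,fx=7,fy=7,interpolation=2))
E
```

```text
== a
mat [ 294  169   46   45 1084] med [ 0.5493 -0.2149  0.004 ] min [ 0.474 -0.295 -0.003] max [ 0.609 -0.161  0.015] ell [ 0.5403 -0.2274  0.004 ]
hi [316 181  16  17 180] top med [ 0.5291 -0.2333  0.0919] [141. 126.  75.] 137 [ 529.6 -234.1] [31.6 31.6] 57.9
hi [370 190  16  14 204] top med [ 0.4955 -0.3805  0.0886] [ 80. 118.  96.] 115 [ 494.8 -380.7] [32.3 29.6] 83.9
hi [309 228  17  16 172] top med [ 0.4033 -0.2008  0.088 ] [157. 125. 120.] 133 [ 402.8 -201.1] [31.5 30.9] 17.2
lid c 0.5003 0.3025 z 0.1503 grad [-0.0489 -0.0505] dia [82.3 83.8] 794 0.0017
lid c 0.4692 0.1919 z 0.1404 grad [-0.001   0.0004] dia [81.1 87.5] 814 0.0018
lid c 0.4379 0.0817 z 0.1406 grad [-0.0039 -0.0014] dia [81.7 85.6] 832 0.0017
== b
green [  84    0  102   82 4445] med [-0.5145 -1.5261 -0.3142] min [-0.989 -1.661 -0.569] max [-0.288 -1.318 -0.035] ell [-0.3398 -1.283   0.02  ]
green [191  15  15  23 226] med [-1.1218 -1.5244 -0.5565] min [-1.204 -1.548 -0.665] max [-1.038 -1.502 -0.432] ell [-0.3006 -0.8389  0.02  ]
green [181 180  24  18 210] med [ 0.5425 -0.2192  0.0194] min [ 0.492 -0.268  0.007] max [ 0.567 -0.195  0.025] ell [ 0.5313 -0.2294  0.02  ]
mat [171 179  43  32 702] med [ 0.5613 -0.209   0.0041] min [ 0.469 -0.297 -0.003] max [ 0.608 -0.158  0.013] ell [ 0.5422 -0.226   0.004 ]
hi [155 144  14  18 168] top med [ 0.4954 -0.3781  0.0885] [42. 96. 81.] 65 [ 495.3 -379.4] [34.  33.4] 84.1
hi [217 149  12  16 162] top med [ 0.4014 -0.1971  0.0884] [135.  87.  88.] 64 [ 402.6 -198.7] [33.7 31.3] 21.9
hi [184 167  14  18 178] top med [ 0.5291 -0.2308  0.0918] [130. 107.  66.] 89 [ 528.2 -231.9] [34.6 32.5] 59.0
lid c 0.4364 0.0831 z 0.1404 grad [0.0033 0.005 ] dia [80.7 88.8] 493 0.0018
lid c 0.4676 0.1938 z 0.1402 grad [ 0.0046 -0.0101] dia [80.9 87.5] 565 0.0018
lid c 0.4984 0.3034 z 0.1498 grad [-0.0646 -0.0376] dia [82.8 84.8] 675 0.0017
[[ 0.266 -0.001 -0.964]
 [ 0.964 -0.002  0.266]
 [-0.002 -1.     0.   ]]
```

View pics/z1.png

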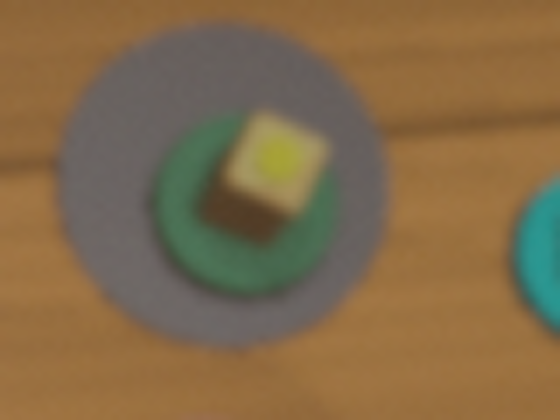

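The tool is at about (0.529, -0.233) with its faces at 58°, the mat at (0.541, -0.227) and the lid at (0.4995, 0.303), with a tilt of about 0.07. Heights and sizes match what was given. Moving now; tool y points down.

```bash
python3 -m creep '[[[0,0,0,0,0,8.3,0],[0,0,0,0,0,8.3,0],[0,-2.7,0,-4.1,0,0,0],[0,-2.7,0,-4.1,0,0,0],[0,-2.7,0,-4.1,0,0,0],[0,-2.7,0,-4.1,0,0,0],[0,-2.7,0,-4.1,0,0,0],[0,-2.7,0,-4.1,0,0,0]]]' 60
python3 -m creep '[[[0,-2.7,0,-4.1,0,0,0],[0,-2.7,0,-4.1,0,0,0],[0,-2.7,0,-4.1,0,0,0],[0,-2.7,0,-4.1,0,0,0],[0,-2.7,0,-4.1,0,0,0],[0,-2.7,0,-4.1,0,0,0],[0,-2.7,0,-4.1,0,0,0],[0,0,0,0,0,0,0]]]'
cat >> h.py <<'E'
def go(x,y,z=None,yaw=58.):
    s=readout.read_state(); M=Ro.from_rotvec(s["orientation"]).as_matrix(); p=s["tool_pos"]
    d=np.array([x,y,p[2] if z is None else z])-p
    c,n=np.cos(np.radians(yaw)),np.sin(np.radians(yaw))
    G=np.array([[c,0,-n],[n,0,c],[0,-1,0]])
    print("t",s["t"].__round__(2),"pos",p.round(4),"yaw",np.degrees(np.arctan2(M[1,0],M[0,0])).round(2),"shift cm",(M.T@d*100).round(2),"turn deg",np.degrees(Ro.from_matrix(M.T@G).as_rotvec()).round(2),"F",np.round(s["force"],1),"T",np.round(s["wrist_torque"],2),"open",round(s["opening"],4),"q",s["q"].round(2))
E
python3 -c "
from h import *
go(.529,-.233)"
```

```text
t: 0.9
tool_pos: [0.2769, 0.3038, 0.222]
orientation: [-1.432, -0.776, 0.795]
force: [1.7, -0.0, 0.6]
opening: 0.0929
t: 1.7
tool_pos: [0.4184, -0.022, 0.2234]
orientation: [-1.435, -0.774, 0.791]
force: [-0.3, 0.2, -0.0]
opening: 0.0926
t 1.7 pos [ 0.4184 -0.022   0.2234] yaw 57.46 shift cm [-11.83   0.23 -20.68] turn deg [ 0.18 -0.54 -0.77] F [-0.3  0.2 -0. ] T [-0.03  0.03  0.03] open 0.0926 q [-0.16 -0.37  1.96 -0.01  1.55 -1.17]
```

```bash
python3 -m creep '[[[0,-2.4,0,-4.1,0,0,0],[0,-2.4,0,-4.1,0,0,0],[0,-2.4,0,-4.1,0,0,0],[0,-2.4,0,-4.1,0,-0.5,-0.7],[0,-1.8,0,-3.1,0,0,0],[0,-0.5,0,-0.9,0,0,0],[0,0,0,0,0,0,0],[0,0,0,0,0,0,0]]]'
python3 -c "
from h import *
go(.529,-.233)
c=cam('wrist');np.savez('w.npz',**c);save(c['frame'],'w1.png',1.2)
W=c['W'];z=W[...,2];X,Y=W[...,0],W[...,1]
m=(z>.08)&(z<.105)&(abs(X-.53)<.05)&(abs(Y+.23)<.05)
r=cv2.minAreaRect((W[m][:,:2]*1000).astype(np.float32));print('top',m.sum(),r,np.median(W[m],0))
m=(z>.015)&(z<.026)&(abs(X-.53)<.06)&(abs(Y+.23)<.06)
print('pad',m.sum(),cv2.minEnclosingCircle((W[m][:,:2]*1000).astype(np.float32)) if m.any() else 0)
"
```

```text
t: 2.5
tool_pos: [0.5271, -0.2337, 0.2208]
orientation: [-1.418, -0.787, 0.788]
force: [0.4, 0.3, -0.3]
opening: 0.0929
t 2.5 pos [ 0.5271 -0.2337  0.2208] yaw 57.98 shift cm [ 0.16 -0.   -0.13] turn deg [-0.26 -0.02  0.1 ] F [ 0.4  0.3 -0.3] T [ 0.02 -0.01  0.01] open 0.0929 q [-0.51  0.08  1.56  0.    1.51 -1.52]
top 1320 ((526.9581298828125, -233.26730346679688), (31.738685607910156, 32.27565383911133), 58.839080810546875) [ 0.52549815 -0.23221692  0.09299961]
pad 2120 ((527.0072021484375, -233.25526428222656), 37.87263488769531)
```

View pics/w1.png

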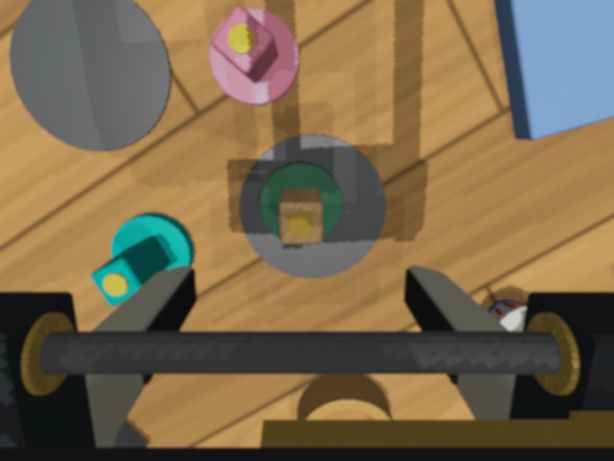

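Wrist view: the tool is centred at (0.527, -0.2333), faces at about 58.5°, and the jaws straddle it freely. The TCP is already over it, so I'm descending.

```bash
python3 -m creep '[[[0,0,4,0,0,-0.5,0],[0,0,4,0,0,0,0],[0,0,4,0,0,0,0],[0,0,3,0,0,0,0],[0,0,1.5,0,0,0,0],[0,0,0.7,0,0,0,0],[0,0,0,0,0,0,0],[0,0,0,0,0,0,0]]]' 60
python3 -c "
from h import *
go(.527,-.2333,.042,58.5)"
```

```text
t: 3.35
tool_pos: [0.5293, -0.2236, 0.0511]
orientation: [-1.42, -0.809, 0.799]
force: [0.3, -0.2, 0.4]
opening: 0.0928
t 3.35 pos [ 0.5293 -0.2236  0.0511] yaw 59.14 shift cm [-0.95  0.91 -0.3 ] turn deg [0.31 0.64 0.22] F [ 0.3 -0.2  0.4] T [-0.03 -0.03  0.02] open 0.0928 q [-0.49  0.21  1.73  0.    1.19 -1.52]
```

```bash
python3 -m creep '[[[0,-0.9,0.5,-0.3,0.3,0.6,0.2],[0,0,0.4,0,0,0,0],[0,0,0,0,0,0,0],[0,0,0,0,0,0,0],[0,0,0,0,0,0,0],[0,0,0,0,0,0,0],[0,0,0,0,0,0,0],[0,0,0,0,0,0,0]]]' 60
python3 -c "
from h import *
go(.527,-.2333,.042,58.5)"
```

```text
t: 4.15
tool_pos: [0.5305, -0.236, 0.0468]
orientation: [-1.428, -0.799, 0.792]
force: [0.3, 0.5, 0.6]
opening: 0.0926
t 4.15 pos [ 0.5305 -0.236   0.0468] yaw 58.45 shift cm [0.05 0.48 0.45] turn deg [ 0.47 -0.05  0.02] F [0.3 0.5 0.6] T [-0.01  0.01  0.01] open 0.0926 q [-0.51  0.23  1.72 -0.    1.18 -1.53]
```

```bash
python3 -m creep '[[[0,0,0.4,0.4,0.4,0,0],[0,0,0,0,0,0,0],[0,0,0,0,0,0,0],[0,0,0,0,0,0,0],[0,0,0,0,0,0,0],[0,0,0,0,0,0,0],[0,0,0,0,0,0,0],[0,0,0,0,0,0,0]]]' 60
python3 -c "
from h import *
go(.527,-.2333,.042,58.5)"
```

```text
t: 4.95
tool_pos: [0.5267, -0.2335, 0.0422]
orientation: [-1.421, -0.795, 0.795]
force: [-0.2, 0.6, -0.6]
opening: 0.093
t 4.95 pos [ 0.5267 -0.2335  0.0422] yaw 58.46 shift cm [ 0.03  0.02 -0.02] turn deg [ 0.01 -0.04  0.02] F [-0.2  0.6 -0.6] T [0.   0.02 0.05] open 0.093 q [-0.51  0.23  1.73  0.    1.18 -1.53]
```

```bash
python3 -m creep '[[[1,0,0,0,0,0,0],[1,0,0,0,0,0,0],[1,0,0,0,0,0,0],[1,0,0,0,0,0,0],[1,0,0,0,0,0,0],[1,0,0,0,0,0,0],[1,0,0,0,0,0,0],[1,0,0,0,0,0,0]]]' 60
python3 -c "
from h import *
go(.527,-.2333,.042,58.5)"
```

```text
t: 5.75
tool_pos: [0.5268, -0.2335, 0.0424]
orientation: [-1.421, -0.795, 0.794]
force: [2.6, 3.5, 1.1]
opening: 0.0335
t 5.75 pos [ 0.5268 -0.2335  0.0424] yaw 58.46 shift cm [ 0.03  0.04 -0.  ] turn deg [ 0.03 -0.04  0.02] F [2.6 3.5 1.1] T [ 0.49 -0.34 -0.03] open 0.0335 q [-0.51  0.23  1.73  0.    1.18 -1.53]
```

```bash
python3 -m creep '[[[1,0,-1,0,0,0,0],[1,0,-3,0,0,0,0],[1,0,-4,0,0,0,0],[1,0,-4,0,0,0,0],[1,0,-4,0,0,0,0],[1,0,-3,0,0,0,0],[1,0,0,0,0,0,0],[1,0,0,0,0,0,0]]]' 60
python3 -c "
from h import *
go(.4995,.303,.24,58.5)"
```

```text
t: 6.55
tool_pos: [0.5231, -0.2316, 0.2379]
orientation: [-1.413, -0.79, 0.798]
force: [0.0, -0.7, -4.2]
opening: 0.032
t 6.55 pos [ 0.5231 -0.2316  0.2379] yaw 58.45 shift cm [44.33  0.05 29.98] turn deg [-0.52 -0.05 -0.01] F [ 0.  -0.7 -4.2] T [-0.02 -0.04 -0.06] open 0.032 q [-0.51  0.06  1.55  0.    1.54 -1.53]
```

```bash
python3 -m creep '[[[1,2,0,1.4,0,0,0],[1,3.4,0,2.3,0,0,0],[1,3.4,0,2.3,0,0,0],[1,3.4,0,2.3,0,0,0],[1,3.4,0,2.3,0,0,0],[1,3.4,0,2.3,0,0,0],[1,3.4,0,2.3,0,0,0],[1,3.4,0,2.3,0,0,0]]]' 60
python3 -m creep '[[[1,3.4,0,2.3,0,0,0],[1,3.4,0,2.3,0,0,0],[1,3.4,0,2.3,0,0,0],[1,3.4,0,2.3,0,0,0],[1,2,0,1.4,0,0,0],[1,1,0,0.7,0,0,0],[1,0,0,0,0,0,0],[1,0,0,0,0,0,0]]]' 60
python3 -c "
from h import *
go(.4995,.303,.24,58.5)"
```

```text
t: 7.35
tool_pos: [0.4999, 0.0865, 0.2205]
orientation: [-1.4, -0.764, 0.805]
force: [0.1, 0.7, -2.7]
opening: 0.0316
t: 8.15
tool_pos: [0.4803, 0.2963, 0.2022]
orientation: [-1.393, -0.745, 0.832]
force: [0.8, -0.7, -2.7]
opening: 0.0317
t 8.15 pos [0.4803 0.2963 0.2022] yaw 58.26 shift cm [ 1.45 -3.89 -1.09] turn deg [-2.89 -0.28 -1.92] F [ 0.8 -0.7 -2.7] T [-0.04 -0.03  0.06] open 0.0317 q [ 0.45  0.1   1.57  0.02  1.52 -0.57]
```

```bash
python3 -m creep '[[[1,0.7,-1,-0.5,-1.4,-0.2,-1],[1,0.7,-1,-0.5,-1.4,0,-1],[1,0,0,0,0,0,0],[1,0,0,0,0,0,0],[1,0,0,0,0,0,0],[1,0,0,0,0,0,0],[1,0,0,0,0,0,0],[1,0,0,0,0,0,0]]]' 60
python3 - <<'E'
from h import *
go(.4995,.303,.215,58.5)
b=cam("scene");a=cam("top");np.savez("b2.npz",**b);np.savez("a2.npz",**a)
c=cam("wrist");save(np.hstack([b["frame"][150:350,250:450],c["frame"][::2,::2][:200].copy() if False else cv2.resize(c["frame"],(266,200))]),"s2.png",1.7)
for n,c in(("scene",b),("top",a)):
    W=c["W"];h=c["hsv"];z=W[...,2]
    m=(h[...,0]>50)&(h[...,0]<90)&(h[...,1]>70)&(abs(W[...,0]-.5)<.07)&(abs(W[...,1]-.3)<.07)&(z>.14)
    p=W[m]; print(n,m.sum())
    if m.sum()>20:
        print("pad min",np.nanmin(p,0).round(4),"max",np.nanmax(p,0).round(4))
        q=p[p[:,2]>np.percentile(p[:,2],50)];A=np.c_[q[:,:2]-q[:,:2].mean(0),np.ones(len(q))];s=np.linalg.lstsq(A,q[:,2],rcond=None)[0];print("plane",s.round(4))
        print("circ",cv2.minEnclosingCircle((p[:,:2]*1000).astype(np.float32)))
E
```

```text
t: 8.95
tool_pos: [0.5003, 0.2986, 0.224]
orientation: [-1.424, -0.795, 0.785]
force: [0.2, 0.6, -2.2]
opening: 0.0318
t 8.95 pos [0.5003 0.2986 0.224 ] yaw 58.08 shift cm [0.33 0.9  0.3 ] turn deg [ 0.25 -0.42  0.27] F [ 0.2  0.6 -2.2] T [-0.05  0.04 -0.  ] open 0.0318 q [ 0.45  0.08  1.55 -0.    1.5  -0.56]
scene 0
top 0
```

View pics/s2.png

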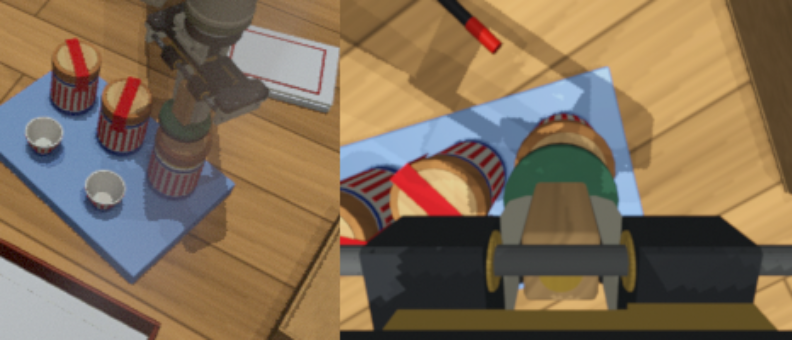

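```bash
python3 -m creep '[[[1,0.3,0.9,0.3,0.2,-0.4,0.2],[1,0,1.2,0,0,0,0],[1,0,0,0,0,0,0],[1,0,0,0,0,0,0],[1,0,0,0,0,0,0],[1,0,0,0,0,0,0],[1,0,0,0,0,0,0],[1,0,0,0,0,0,0]]]' 60
cat > pad.py <<'E'
from h import *
go(.4995,.303,.197,58.5)
c=cam("wrist");W=c["W"];h=c["hsv"];z=W[...,2]
m=(h[...,0]>50)&(h[...,0]<90)&(h[...,1]>60)&(z>.1)
p=W[m];T=readout.read_state()["tool_pos"]
s=None;k=p[:,2]>np.nanpercentile(p[:,2],60)
A=np.c_[p[:,:2]-T[:2],np.ones(len(p))]
for _ in range(10):
    s=np.linalg.lstsq(A[k],p[k,2],rcond=None)[0];k=abs(p[:,2]-A@s)<.0025
print("pad top plane",s.round(4),k.sum(),"rel z",(s[2]-T[2]).round(4),"std",np.std((p[:,2]-A@s)[k]).round(4))
q=p[k][:,:2];B=np.c_[2*q,np.ones(len(q))]
hu=cv2.convexHull((q*1e5).astype(np.int32))[:,0]/1e5
# outer boundary: per direction from TCP, take far points -> circle of radius 38 mm
from scipy.optimize import least_squares
d=hu-T[:2];hu=hu[np.hypot(*d.T)>.030]
r=least_squares(lambda x:np.hypot(hu[:,0]-x[0],hu[:,1]-x[1])-.038,T[:2],loss="soft_l1",f_scale=.001);print("pad centre",r.x.round(4),len(hu),"TCP",T.round(4))
E
python3 pad.py
```

```text
t: 9.9
tool_pos: [0.4988, 0.3032, 0.2002]
orientation: [-1.42, -0.796, 0.796]
force: [0.6, 0.7, -2.9]
opening: 0.0319
t 9.9 pos [0.4988 0.3032 0.2002] yaw 58.54 shift cm [ 0.02  0.32 -0.07] turn deg [-0.01  0.04 -0.02] F [ 0.6  0.7 -2.9] T [-0.07 -0.02 -0.  ] open 0.0319 q [ 0.46  0.1   1.57  0.    1.47 -0.56]
pad top plane [ 0.0068 -0.0062  0.1785] 4796 rel z -0.0217 std 0.0007
pad centre [0.4993 0.3024] 35 TCP [0.4988 0.3032 0.2002]
```

```bash
python3 -m creep '[[[1,0,0.5,0,0,0,0],[1,0,0.3,0,0,0,0],[1,0,0,0,0,0,0],[1,0,0.2,0,0,0,0],[1,0,0,0,0,0,0],[1,0,0.1,0,0,0,0],[1,0,0,0,0,0,0],[1,0,0,0,0,0,0]]]' 60
python3 pad.py
```

```text
t: 10.75
tool_pos: [0.4991, 0.3033, 0.1891]
orientation: [-1.42, -0.797, 0.795]
force: [0.2, 0.6, -2.3]
opening: 0.0314
t 10.75 pos [0.4991 0.3033 0.1891] yaw 58.53 shift cm [-0.01 -0.79 -0.05] turn deg [0.03 0.03 0.04] F [ 0.2  0.6 -2.3] T [-0.06 -0.   -0.01] open 0.0314 q [ 0.46  0.11  1.59 -0.    1.45 -0.56]
pad top plane [ 0.0078 -0.0063  0.1674] 4805 rel z -0.0217 std 0.0007
pad centre [0.4999 0.3027] 41 TCP [0.4992 0.3033 0.1891]
```

```bash
python3 - <<'E'
from h import *
c=cam("wrist");W=c["W"];h=c["hsv"];z=W[...,2]
hb=(h[...,0]>95)&(h[...,0]<120)&(h[...,1]>80)&(abs(z-.03)<.01)
lb=(np.hypot(W[...,0]-.468,W[...,1]-.193)<.038)&(abs(z-.14)<.008)
lo=(np.hypot(W[...,0]-.4993,W[...,1]-.303)<.041)&(z>.142)&(z<.158)&~((h[...,0]>50)&(h[...,0]<90))
for n,m in(("tray",hb),("lid b",lb),("lid open",lo)):
    p=W[m];
    if len(p)<50: print(n,len(p));continue
    A=np.c_[p[:,:2]-p[:,:2].mean(0),np.ones(len(p))];k=np.ones(len(p),bool)
    for _ in range(8): s=np.linalg.lstsq(A[k],p[k,2],rcond=None)[0];k=abs(p[:,2]-A@s)<.003
    print(n,s.round(4),k.sum())
E
python3 -m creep '[[[1,0,0.1,0,0,0,0],[1,0,0,0,0,0,0],[1,0,0,0,0,0,0],[1,0,0,0,0,0,0],[1,0,0,0,0,0,0],[1,0,0,0,0,0,0],[1,0,0,0,0,0,0],[1,0,0,0,0,0,0]]]' 60
python3 -c "
from h import *
go(.4995,.303,.18,58.5)"
```

```text
tray [-0.0002 -0.0012  0.0311] 14462
lid b [-0.006  -0.0053  0.1419] 3724
lid open [-0.0136 -0.0039  0.1511] 1083
t: 11.65
tool_pos: [0.4992, 0.3033, 0.1887]
orientation: [-1.42, -0.797, 0.795]
force: [-0.2, 0.3, -0.2]
opening: 0.0319
t 11.65 pos [0.4992 0.3033 0.1887] yaw 58.54 shift cm [-0.01  0.87 -0.04] turn deg [0.05 0.04 0.05] F [-0.2  0.3 -0.2] T [-0.14  0.13 -0.03] open 0.0319 q [ 0.46  0.11  1.59 -0.    1.44 -0.56]
```

```bash
python3 -m creep '[[[1,0,0.1,0,0,0,0],[1,0,0.1,0,0,0,0],[1,0,0.1,0,0,0,0],[1,0,0.1,0,0,0,0],[1,0,0.1,0,0,0,0],[1,0,0.1,0,0,0,0],[1,0,0.1,0,0,0,0],[1,0,0.1,0,0,0,0]]]' 60
python3 -c "
from h import *
go(.4995,.303,.18,58.5)"
```

```text
t: 12.45
tool_pos: [0.4992, 0.3033, 0.1881]
orientation: [-1.421, -0.8, 0.793]
force: [-3.5, -2.1, 6.9]
opening: 0.0315
t 12.45 pos [0.4992 0.3033 0.1881] yaw 58.56 shift cm [-0.01  0.81 -0.04] turn deg [0.15 0.06 0.17] F [-3.5 -2.1  6.9] T [-0.54  0.92  0.03] open 0.0315 q [ 0.46  0.11  1.59 -0.    1.44 -0.56]
```

```bash
python3 -m creep '[[[1,0,0.15,0,0,0,0],[1,0,0.15,0,0,0,0],[1,0,0.15,0,0,0,0],[1,0,0.15,0,0,0,0],[1,0,0.15,0,0,0,0],[1,0,0.15,0,0,0,0],[1,0,0.15,0,0,0,0],[1,0,0.15,0,0,0,0]]]' 60
python3 -c "
from h import *
go(.4995,.303,.18,58.5)
c=cam('wrist');s=cam('scene');save(np.hstack([s['frame'][180:300,310:430],c['frame'][120:300,150:420][::1]][0:1]+[cv2.resize(c['frame'][100:340,130:430],(150,120))]),'s3.png',2.8)
"; python3 pad.py
```

```text
t: 13.25
tool_pos: [0.4991, 0.3033, 0.1874]
orientation: [-1.422, -0.803, 0.791]
force: [-6.4, -3.7, 9.9]
opening: 0.0319
t 13.25 pos [0.4991 0.3033 0.1874] yaw 58.6 shift cm [-0.01  0.74 -0.04] turn deg [0.31 0.1  0.33] F [-6.4 -3.7  9.9] T [-0.73  1.22 -0.07] open 0.0319 q [ 0.46  0.1   1.6  -0.    1.44 -0.56]
t 13.35 pos [0.4991 0.3033 0.1874] yaw 58.6 shift cm [ 0.   -0.96 -0.05] turn deg [0.31 0.09 0.33] F [-5.7 -3.3  9.1] T [-0.67  1.22  0.  ] open 0.0317 q [ 0.46  0.1   1.6  -0.    1.44 -0.56]
pad top plane [ 0.0148 -0.0045  0.1658] 4795 rel z -0.0216 std 0.0007
pad centre [0.5    0.3028] 39 TCP [0.4991 0.3033 0.1874]
```

View pics/s3.png

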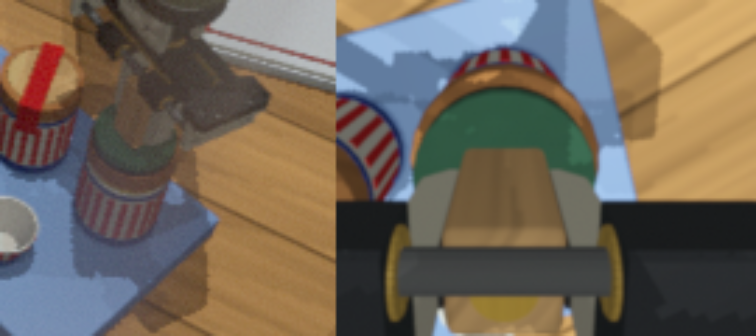

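```bash
python3 -m creep '[[[1,0,0.15,0,0.5,0,0.5],[1,0,0.15,0,0.4,0,0.4],[1,0,0.15,0,0.3,0,0.3],[1,0,0.15,0,0.3,0,0.3],[1,0,0.15,0,0.3,0,0.3],[1,0,0.15,0,0.3,0,0.3],[1,0,0.15,0,0.3,0,0.3],[1,0,0.15,0,0.3,0,0.3]]]' 60
python3 pad.py
```

```text
t: 14.2
tool_pos: [0.5013, 0.3038, 0.1877]
orientation: [-1.405, -0.756, 0.834]
force: [-3.9, -2.3, 7.9]
opening: 0.0321
t 14.2 pos [0.5013 0.3038 0.1877] yaw 58.65 shift cm [-0.19 -0.92  0.14] turn deg [-2.08  0.11 -2.  ] F [-3.9 -2.3  7.9] T [-0.56  0.8  -0.06] open 0.0321 q [ 0.45  0.16  1.53  0.01  1.5  -0.57]
pad top plane [-0.0428 -0.0172  0.1659] 4840 rel z -0.0217 std 0.0007
pad centre [0.5007 0.3027] 39 TCP [0.5013 0.3038 0.1876]
```

```bash
python3 -m creep '[[[1,-0.05,0.15,0.05,-0.5,0,-0.5],[1,-0.05,0.15,0.05,-0.5,0,-0.5],[1,-0.05,0.15,0.05,-0.5,0,-0.5],[1,0,0.15,0,-0.5,0,-0.5],[1,0,0.15,0,0,0,0],[1,0,0.15,0,0,0,0],[1,0,0.15,0,0,0,0],[1,0,0.15,0,0,0,0]]]' 60
python3 pad.py
```

```text
t: 15.05
tool_pos: [0.4998, 0.3035, 0.1869]
orientation: [-1.42, -0.802, 0.792]
force: [-4.5, -2.7, 8.6]
opening: 0.0317
t 15.05 pos [0.4998 0.3035 0.1869] yaw 58.61 shift cm [-0.05 -1.01 -0.  ] turn deg [0.17 0.11 0.32] F [-4.5 -2.7  8.6] T [-0.62  1.15 -0.02] open 0.0317 q [ 0.46  0.11  1.59  0.    1.44 -0.57]
pad top plane [ 0.0123 -0.0032  0.1652] 4815 rel z -0.0216 std 0.0007
pad centre [0.5005 0.3029] 35 TCP [0.4997 0.3035 0.1868]
```

```bash
python3 -m creep '[[[1,0,0.2,0,0.2,0,0.2],[1,0,0.2,0,0.2,0,0.15],[1,0,0.2,0,0.04,0,0.04],[1,0,0.2,0,0.04,0,0.04],[1,0,0.2,0,0.04,0,0.04],[1,0,0.2,0,0.04,0,0.04],[1,0,0.2,0,0.04,0,0.04],[1,0,0.2,0,0.04,0,0.04]]]' 60
python3 pad.py
```

```text
t: 15.9
tool_pos: [0.5005, 0.3037, 0.1785]
orientation: [-1.415, -0.793, 0.8]
force: [-7.8, -4.0, 15.0]
opening: 0.0319
t 15.9 pos [0.5005 0.3037 0.1785] yaw 58.62 shift cm [-0.12 -1.85  0.06] turn deg [-0.32  0.12 -0.08] F [-7.8 -4.  15. ] T [-0.88  1.68  0.02] open 0.0319 q [ 0.46  0.12  1.59  0.    1.43 -0.57]
pad top plane [ 0.0006 -0.0046  0.1568] 4787 rel z -0.0217 std 0.0007
pad centre [0.5008 0.303 ] 34 TCP [0.5005 0.3038 0.1785]
```

Snapped home: the pad underside is at 0.1408 m against the stop, level to within 0.005. I'm lifting and moving aside to check the lid.

```bash
python3 -m creep '[[[1,0,-0.3,0,0,0,0],[1,0,-1,0,0,0,0],[1,0,-2,0,0,0,0],[1,0,-3,0,0,0,0],[1,-2,0,-1.3,0.3,0,0],[1,-3.4,0,-2.3,0,0,0],[1,-3.4,0,-2.3,0,0,0],[1,-3.4,0,-2.3,0,0,0]]]' 60
python3 -m creep '[[[1,-3.4,0,-2.3,0,0,0],[1,-3.4,0,-2.3,0,0,0],[1,-3.4,0,-2.3,0,0,0],[1,-3.4,0,-2.3,0,0,0],[1,-3.4,0,-2.3,0,0,0],[1,-2,0,-1.3,0,0,0],[1,0,0,0,0,0,0],[1,0,0,0,0,0,0]]]' 60
python3 - <<'E'
from h import *
go(.541,-.227,.22,58.5)
for n in("top","scene"):
    c=cam(n);W=c["W"];z=W[...,2]
    if n=="scene": save(c["frame"],"s4.png",1.5)
    for cx,cy in((.4993,.303),(.468,.193),(.437,.082)):
        m=(np.hypot(W[...,0]-cx,W[...,1]-cy)<.036)&(abs(z-.143)<.015);p=W[m]
        A=np.c_[p[:,:2]-[cx,cy],np.ones(len(p))];k=np.ones(len(p),bool)
        for _ in range(8): s=np.linalg.lstsq(A[k],p[k,2],rcond=None)[0];k=abs(p[:,2]-A@s)<.005
        print(n,cx,s.round(4),k.sum())
E
```

```text
t: 16.75
tool_pos: [0.5069, 0.1577, 0.2433]
orientation: [-1.407, -0.797, 0.808]
force: [1.0, -0.1, -3.1]
opening: 0.0315
t: 17.55
tool_pos: [0.5186, -0.0855, 0.2432]
orientation: [-1.411, -0.794, 0.803]
force: [0.0, -0.1, -2.5]
opening: 0.0317
t 17.55 pos [ 0.5186 -0.0855  0.2432] yaw 58.78 shift cm [-10.93   2.24  -9.27] turn deg [-0.54  0.28 -0.05] F [ 0.  -0.1 -2.5] T [ 0.01  0.01 -0.02] open 0.0317 q [-0.26 -0.07  1.67  0.    1.55 -1.29]
top 0.4993 [-0.0013  0.0049  0.1407] 610
top 0.468 [0.006  0.0012 0.1409] 615
top 0.437 [0.0042 0.0017 0.1407] 611
scene 0.4993 [-0.0124  0.0013  0.1402] 489
scene 0.468 [-0.0048 -0.0022  0.1405] 418
scene 0.437 [0.0033 0.0052 0.1406] 365
```

View pics/s4.png

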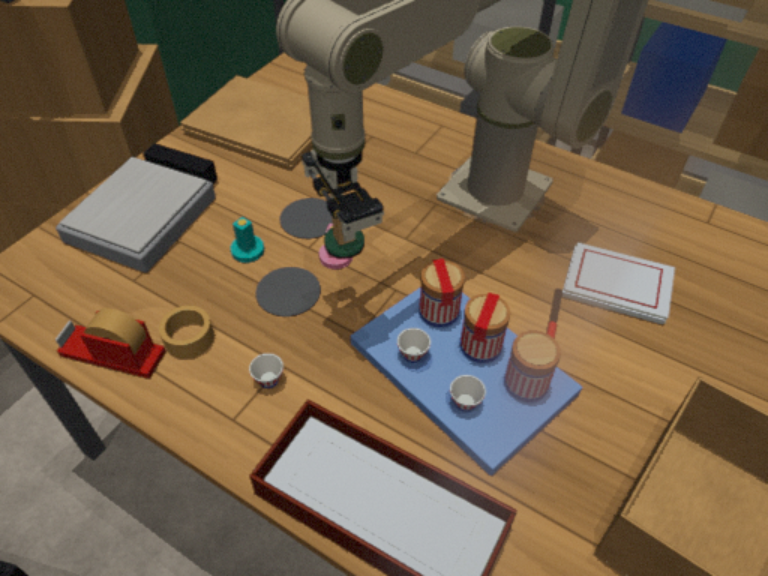

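The lid is home (top at 0.1405 m, level within noise, same as the closed ones). The far mat is clear at (289,291) in the scene view. Remeasuring it while moving over.

```bash
python3 -m creep '[[[1,-2.5,0,-2.1,-0.2,0,0],[1,-3.2,0,-2.7,0,0,0],[1,-3,0,-2.5,0,0,0],[1,-1.5,0,-1.3,0,0,0],[1,-0.6,0,-0.5,0,0,0],[1,0,0,0,0,0,0],[1,0,0,0,0,0,0],[1,0,0,0,0,0,0]]]' 60
python3 - <<'E'
from h import *
for n in("top","scene","wrist"):
    c=cam(n);W=c["W"];h=c["hsv"];z=W[...,2]
    m=(np.hypot(W[...,0]-.541,W[...,1]+.227)<.1)&(h[...,1]<75)&(h[...,2]<150)&(abs(z-.003)<.012)
    p=(W[m][:,:2]*1000).astype(np.float32)
    print(n,m.sum(),cv2.minEnclosingCircle(p) if len(p)>3 else 0, np.nanmin(p,0),np.nanmax(p,0))
go(.541,-.227,.22,58.5)
E
```

```text
t: 18.45
tool_pos: [0.5442, -0.2165, 0.2425]
orientation: [-1.406, -0.81, 0.812]
force: [-0.7, 0.4, -2.6]
opening: 0.0316
top 281 ((544.9799194335938, -229.91473388671875), 67.66272735595703) [ 516.7536 -296.1932] [ 577.2822  -168.31126]
scene 1093 ((539.068115234375, -226.46719360351562), 72.66805267333984) [ 470.10373 -299.0266 ] [ 610.22296 -157.36765]
wrist 5434 ((539.61279296875, -226.88555908203125), 69.54043579101562) [ 470.07712 -296.41373] [ 587.12866 -158.3629 ]
t 18.6 pos [ 0.5443 -0.217   0.2427] yaw 59.71 shift cm [-1.04  2.27 -0.24] turn deg [-0.42  1.21  0.16] F [ 0.2 -0.1 -3.8] T [-0.04  0.02 -0.06] open 0.0318 q [-0.47  0.09  1.5   0.    1.55 -1.51]
```

```bash
python3 -m creep '[[[1,-0.9,1.5,-0.2,-0.4,1.2,0.2],[1,0,3,0,0,0,0],[1,0,3,0,0,0,0],[1,0,3,0,0,0,0],[1,0,3,0,0,0,0],[1,0,1.5,0,0,0,0],[1,0,0,0,0,0,0],[1,0,0,0,0,0,0]]]' 60
python3 -c "
from h import *
go(.54,-.227,.042,58.5)"
```

```text
t: 19.4
tool_pos: [0.5441, -0.2237, 0.0925]
orientation: [-1.426, -0.802, 0.796]
force: [0.5, -1.0, -2.8]
opening: 0.0317
t 19.4 pos [ 0.5441 -0.2237  0.0925] yaw 58.7 shift cm [-0.5   5.05  0.21] turn deg [0.43 0.2  0.01] F [ 0.5 -1.  -2.8] T [-0.   -0.02 -0.01] open 0.0317 q [-0.48  0.2   1.67 -0.    1.27 -1.5 ]
```

```bash
python3 -m creep '[[[1,-0.4,2,0.2,0.4,0.2,0],[1,0,1.5,0,0,0,0],[1,0,0.5,0,0,0,0],[1,0,0,0,0,0,0],[1,0,0,0,0,0,0],[1,0,0,0,0,0,0],[1,0,0,0,0,0,0],[1,0,0,0,0,0,0]]]' 60
python3 pad.py
python3 -c "
from h import *
go(.54,-.227,.042,58.5)"
```

```text
t: 20.2
tool_pos: [0.5437, -0.2282, 0.0547]
orientation: [-1.427, -0.8, 0.792]
force: [-0.1, -0.1, -3.9]
opening: 0.0315
t 20.2 pos [ 0.5437 -0.2282  0.0547] yaw 58.48 shift cm [ 42.98 -14.46  31.42] turn deg [ 0.47 -0.02  0.04] F [-0.1 -0.1 -3.9] T [-0.03  0.03  0.02] open 0.0315 q [-0.48  0.24  1.69  0.    1.2  -1.51]
pad top plane [1.0221 0.6135 0.2153] 93 rel z 0.1605 std 0.0013
pad centre [ 0.5266 -0.2395] 12 TCP [ 0.5438 -0.2283  0.0548]
t 20.25 pos [ 0.5438 -0.2283  0.0548] yaw 58.48 shift cm [-0.09  1.27  0.4 ] turn deg [ 0.48 -0.02  0.04] F [ 0.8  0.7 -3.5] T [-0.01 -0.02  0.01] open 0.0316 q [-0.48  0.24  1.69  0.    1.2  -1.51]
```

```bash
python3 -m creep '[[[1,-0.1,0.5,0.4,0.5,0,0],[1,0,0.4,0,0,0,0],[1,0,0.2,0,0,0,0],[1,0,0,0,0,0,0],[1,0,0.05,0,0,0,0],[1,0,0.05,0,0,0,0],[1,0,0.05,0,0,0,0],[1,0,0,0,0,0,0]]]' 60
python3 -c "
from h import *
go(.54,-.227,.042,58.5)"
```

```text
t: 21.05
tool_pos: [0.54, -0.2271, 0.0428]
orientation: [-1.42, -0.796, 0.795]
force: [0.1, 0.7, -4.3]
opening: 0.0317
t 21.05 pos [ 0.54   -0.2271  0.0428] yaw 58.48 shift cm [0.01 0.08 0.  ] turn deg [-0.01 -0.02  0.03] F [ 0.1  0.7 -4.3] T [-0.01  0.02 -0.03] open 0.0317 q [-0.49  0.26  1.7   0.    1.18 -1.51]
```

```bash
python3 -m creep '[[[1,0,0.05,0,0,0,0],[1,0,0.05,0,0,0,0],[1,0,0.05,0,0,0,0],[1,0,0.05,0,0,0,0],[1,0,0.05,0,0,0,0],[1,0,0.05,0,0,0,0],[1,0,0.05,0,0,0,0],[1,0,0.05,0,0,0,0]]]' 60
python3 -c "
from h import *
go(.54,-.227,.042,58.5)"
```

```text
t: 21.85
tool_pos: [0.5401, -0.2272, 0.0428]
orientation: [-1.42, -0.795, 0.795]
force: [-3.8, 2.7, 6.5]
opening: 0.032
t 21.85 pos [ 0.5401 -0.2272  0.0428] yaw 58.5 shift cm [0.01 0.08 0.02] turn deg [-0.03 -0.    0.01] F [-3.8  2.7  6.5] T [ 0.31  0.87 -0.11] open 0.032 q [-0.49  0.26  1.7   0.    1.18 -1.51]
```

Contact on the mat. Relax and open.

```bash
python3 -m creep '[[[1,0,0,0,0,0,0],[1,0,0,0,0,0,0],[0,0,0,0,0,0,0],[0,0,0,0,0,0,0],[0,0,0,0,0,0,0],[0,0,0,0,0,0,0],[0,0,0,0,0,0,0],[0,0,0,0,0,0,0]]]' 60
python3 -c "
from h import *
go(.54,-.227,.22,58.5)"
```

```text
t: 22.65
tool_pos: [0.5414, -0.2279, 0.0432]
orientation: [-1.423, -0.797, 0.794]
force: [0.9, 0.3, 0.3]
opening: 0.0751
t 22.65 pos [ 0.5414 -0.2279  0.0432] yaw 58.49 shift cm [ 1.000e-02 -1.768e+01  1.200e-01] turn deg [ 0.16 -0.01  0.03] F [0.9 0.3 0.3] T [-0.   -0.02 -0.06] open 0.0751 q [-0.49  0.26  1.7   0.    1.18 -1.51]
```

```bash
python3 -m creep '[[[0,0,0,0,0,0,0],[0,0,0,0,0,0,0],[0,0,-2,0,0,0,0],[0,0,-3,0,0,0,0],[0,0,-4,0,0,0,0],[0,0,-4,0,0,0,0],[0,0,-4,0,0,0,0],[0,0,0,0,0,0,0]]]' 60
python3 -m creep '[[[0,0,0,0,0,0,0],[0,0,0,0,0,0,0],[0,0,0,0,0,0,0],[0,0,0,0,0,0,0],[0,0,0,0,0,0,0],[0,0,0,0,0,0,0],[0,0,0,0,0,0,0],[0,0,0,0,0,0,0]]]' 60
python3 - <<'E'
from h import *
go(.54,-.227,.22,58.5)
c=cam("wrist");b=cam("scene");save(np.hstack([c["frame"][60:300,100:400],b["frame"][130:370,150:450]]),"f.png",1.3)
W=c["W"];z=W[...,2];X,Y=W[...,0],W[...,1]
for lo,hi in((.08,.105),(.014,.026)):
    m=(z>lo)&(z<hi)&(abs(X-.54)<.06)&(abs(Y+.227)<.06);p=W[m]
    print(m.sum(),np.median(p[:,2]).round(4),cv2.minEnclosingCircle((p[:,:2]*1000).astype(np.float32)),cv2.minAreaRect((p[:,:2]*1000).astype(np.float32)))
E
```

```text
t: 23.45
tool_pos: [0.5391, -0.2267, 0.2168]
orientation: [-1.418, -0.794, 0.796]
force: [-0.8, 0.0, 1.1]
opening: 0.0929
t: 24.25
tool_pos: [0.5369, -0.2256, 0.2112]
orientation: [-1.411, -0.79, 0.799]
force: [-0.2, 0.8, -0.2]
opening: 0.0929
t 24.25 pos [ 0.5369 -0.2256  0.2112] yaw 58.49 shift cm [ 0.04 -0.88 -0.33] turn deg [-0.62 -0.01 -0.02] F [-0.2  0.8 -0.2] T [-0.06 -0.    0.02] open 0.0929 q [-0.49  0.1   1.55  0.    1.5  -1.51]
1395 0.093 ((540.1924438476562, -227.7360382080078), 21.13153076171875) ((540.1891479492188, -227.73468017578125), (31.342193603515625, 32.36055374145508), 58.6873893737793)
2222 0.0209 ((540.062255859375, -228.0961151123047), 37.89032745361328) ((537.1107177734375, -226.15374755859375), (75.0974349975586, 68.26513671875), 59.205875396728516)
```

View pics/f.png

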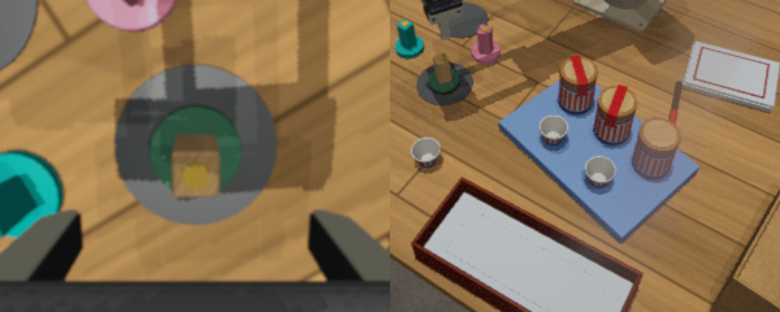

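The tool stands upright, centred on the mat, the gripper is clear, and the lid is level and home.

```bash
python3 -c "
from plant import robot
print(robot.close_job())"
```

```text
the job is handed in; nothing more can be done
None
```

The crooked lid is pressed home, the green tool is back on its mat, and the job is handed in at about 24 s of the 45 s allowed.

- **Lid:** The top camera puts its top at about 140.5 mm, level to about 0.005. The scene camera showed a tilt of about 0.012, where a closed lid read up to about 0.005. I took that as noise.
- **Pressing:** It took several small presses. One tilt correction went about 2° too far and I turned it back before the lid snapped. The highest wrist reading I saw was about 17 N, when the pad met the stop.
- **Tool:** It stands upright at (0.540, -0.228), within about 1 mm of the centre of the farthest mat. The pad and handle centres agree to under 1 mm.
- **Robot:** The gripper is open and about 0.1 m above the tool, touching nothing.
- **Everything else:** In the last pictures, the closed caddies, cups and look-alikes look undisturbed.

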